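Seat the rocking corner of a fixture plate

TASK

The aluminium fixture plate on the stone slab rocks on one of its four feet. Press on the plate's corners with the fingertips to find the one that sinks, then press that corner's yellow shim flat and finish while still holding it down flat with the corner down on its foot. Do not press any other corner's shim flat, do not lift, tip up or shove the plate, and leave the other things on the bench alone.

Things in the scene. Friction and masses are not known exactly. Their poses are not given: they have to be found in the camera images.
- granite: dark-rimmed stone slab 260 x 230 x 30 mm lying fixed on the bench; origin at the centre of its underside, x along its 260 mm side, z up. Four 10 mm high steel feet on it, alike in looks, carry the plate's corners: three are firm, one is springy
- plate: loose aluminium fixture plate 200 (x) x 170 (y) x 12 mm, 1.0 to 1.6 kg, standing level on four feet, its sides parallel to the slab's to within 2 degrees; origin at the centre of its underside, z up, top face 12 mm above the origin and 52 mm above the bench. A dark steel stub (44 mm flange, 24 mm wide above, 30 mm high in all) is fixed at the middle of its top
- corner_a (a point): black dot 18 mm wide on the plate's top face, right above the foot at its +x, +y corner (80, 65 mm from the plate's middle): press here to feel for rocking. Over a firm foot the plate stays put; over the springy one (it may be at any corner) it starts to sink at about 1.5 N, is 5 mm down on a firm stop at about 3 N, the opposite corner rising as much, and springs back
- corner_b (a point): black dot 18 mm wide on the plate's top face, right above the foot at its +x, -y corner (80, -65 mm from the plate's middle): press here to feel for rocking. Over a firm foot the plate stays put; over the springy one (it may be at any corner) it starts to sink at about 1.5 N, is 5 mm down on a firm stop at about 3 N, the opposite corner rising as much, and springs back
- corner_c (a point): black dot 18 mm wide on the plate's top face, right above the foot at its -x, +y corner (-80, 65 mm from the plate's middle): press here to feel for rocking. Over a firm foot the plate stays put; over the springy one (it may be at any corner) it starts to sink at about 1.5 N, is 5 mm down on a firm stop at about 3 N, the opposite corner rising as much, and springs back
- corner_d (a point): black dot 18 mm wide on the plate's top face, right above the foot at its -x, -y corner (-80, -65 mm from the plate's middle): press here to feel for rocking. Over a firm foot the plate stays put; over the springy one (it may be at any corner) it starts to sink at about 1.5 N, is 5 mm down on a firm stop at about 3 N, the opposite corner rising as much, and springs back
- shim_a_tip (a point): point on the upper face, 4 mm from the free end, of the +x, +y corner's yellow shim, a springy leaf 36 x 26 x 3 mm on the plate, hinged along plate y at its inner end (8, 60 mm from the plate's middle), free end towards the plate's +x edge. As found this point is about 12.6 mm above the plate's top; pressed flat it lies 40, 60 mm from the plate's middle and 3 mm above its top
- shim_b_tip (a point): point on the upper face, 4 mm from the free end, of the +x, -y corner's yellow shim, a springy leaf 36 x 26 x 3 mm on the plate, hinged along plate y at its inner end (8, -60 mm from the plate's middle), free end towards the plate's +x edge. As found this point is about 12.6 mm above the plate's top; pressed flat it lies 40, -60 mm from the plate's middle and 3 mm above its top
- shim_c_tip (a point): point on the upper face, 4 mm from the free end, of the -x, +y corner's yellow shim, a springy leaf 36 x 26 x 3 mm on the plate, hinged along plate y at its inner end (-8, 60 mm from the plate's middle), free end towards the plate's -x edge. As found this point is about 12.6 mm above the plate's top; pressed flat it lies -40, 60 mm from the plate's middle and 3 mm above its top
- shim_d_tip (a point): point on the upper face, 4 mm from the free end, of the -x, -y corner's yellow shim, a springy leaf 36 x 26 x 3 mm on the plate, hinged along plate y at its inner end (-8, -60 mm from the plate's middle), free end towards the plate's -x edge. As found this point is about 12.6 mm above the plate's top; pressed flat it lies -40, -60 mm from the plate's middle and 3 mm above its top
- shim_a (a joint): angle of the +x, +y corner's yellow shim: 0 sloping up as found, 0.30 rad pressed flat; it springs back to 0 when let go. Pushed down near its free end it gives from about 3 N and lies flat at about 8 N; on the rocking corner the plate sinks fully under that push too
- shim_b (a joint): angle of the +x, -y corner's yellow shim: 0 sloping up as found, 0.30 rad pressed flat; it springs back to 0 when let go. Pushed down near its free end it gives from about 3 N and lies flat at about 8 N; on the rocking corner the plate sinks fully under that push too
- shim_c (a joint): angle of the -x, +y corner's yellow shim: 0 sloping up as found, 0.30 rad pressed flat; it springs back to 0 when let go. Pushed down near its free end it gives from about 3 N and lies flat at about 8 N; on the rocking corner the plate sinks fully under that push too
- shim_d (a joint): angle of the -x, -y corner's yellow shim: 0 sloping up as found, 0.30 rad pressed flat; it springs back to 0 when let go. Pushed down near its free end it gives from about 3 N and lies flat at about 8 N; on the rocking corner the plate sinks fully under that push too
- sprayer: white spray bottle with a red head, 72 mm wide, 219 mm high, loose bystander; origin at the centre of its underside
- block: black rubber test block 50 x 30 x 30 mm, loose bystander; origin at the centre of its underside
- tkey: yellow T-handled hex key lying flat, handle 100 mm along x, steel rod 140 mm towards +y, 16 mm high, loose bystander; origin under the middle of the handle
- weight: brass cylinder 40 mm wide, 45 mm high, loose bystander; origin at the centre of its underside

How it is judged (in metres and radians):
On the way, in this order (a step that is already met when the one before it is completed fails the run):
1. the rocking corner sinks under a push, with every shim still up (height (world z) of any of corner_a, corner_b, corner_c, corner_d below 0.049 m and value of joint each of shim_a, shim_b, shim_c, shim_d below 0.1 rad), for 0.05 s.
2. the shim of the corner that sinks is pressed flat, the corner down with it (((value of joint shim_a above 0.26 rad and height (world z) of corner_a below 0.049 m) or (value of joint shim_b above 0.26 rad and height (world z) of corner_b below 0.049 m) or (value of joint shim_c above 0.26 rad and height (world z) of corner_c below 0.049 m) or (value of joint shim_d above 0.26 rad and height (world z) of corner_d below 0.049 m))), for 0.2 s.
At the end, for the whole second after the job is handed in: The fingers still press (over 3 N) on the shim of the corner that rocked; that shim is flat (over 0.26 rad of 0.30), its corner is at least 3 mm down, the other three shims are up (under 0.08 rad), and the plate is at rest within 15 mm of where it stood (((value of joint shim_a above 0.26 rad and height (world z) of corner_a below 0.049 m and contact force between the fingers and shim_a above 3 N and value of joint each of shim_b, shim_c, shim_d below 0.08 rad) or (value of joint shim_b above 0.26 rad and height (world z) of corner_b below 0.049 m and contact force between the fingers and shim_b above 3 N and value of joint each of shim_a, shim_c, shim_d below 0.08 rad) or (value of joint shim_c above 0.26 rad and height (world z) of corner_c below 0.049 m and contact force between the fingers and shim_c above 3 N and value of joint each of shim_a, shim_b, shim_d below 0.08 rad) or (value of joint shim_d above 0.26 rad and height (world z) of corner_d below 0.049 m and contact force between the fingers and shim_d above 3 N and value of joint each of shim_a, shim_b, shim_c below 0.08 rad)) and distance of plate from where it was at the start of the episode below 0.015 m and linear speed of plate below 0.02 m/s); the arm keeps its last pose, push and grip.
It fails at once if a shim is pressed flat at a corner that does not sink ((value of joint shim_a above 0.26 rad and not (height (world z) of corner_a below 0.0505 m)) or (value of joint shim_b above 0.26 rad and not (height (world z) of corner_b below 0.0505 m)) or (value of joint shim_c above 0.26 rad and not (height (world z) of corner_c below 0.0505 m)) or (value of joint shim_d above 0.26 rad and not (height (world z) of corner_d below 0.0505 m))).
It fails at once if the plate is lifted, tipped up or shoved (height (world z) of plate above 0.047 m or angle between plate's own z axis and vertical above 0.12 rad or distance of plate from where it was at the start of the episode above 0.02 m).
It fails at once if a bystander is moved or lifted (distance of any of sprayer, block, tkey, weight from where it was at the start of the episode above 0.02 m).
It also fails if it takes over 48 s, if anything falls off the work surface, if the arm or the gripper's body presses on something with over 40 N, if the wrist force passes 120 N, or if a joint passes its speed limit or range.

ROBOT

A 7-joint arm with a two-finger parallel gripper is mounted at the origin on the work surface. World frame = base frame: x ahead of the robot, y to its left, z up, the work surface at z = 0. Lengths are in mm, angles in rad, forces in N, time in s.
With the tool pointing down it reaches from about 400 to 875 mm from the base axis. Payload 4.4 kg.
Tool frame: the origin (TCP) lies between the finger pads; the fingertips stand 19 mm ahead of it and the grasp point (between the pads) is the TCP; z points along the fingers, y is the line along which they close (so a half turn about z gives the same grasp; the last joint's range is limited). The gripper opens to 85 mm and grips with 20 to 120 N. Pads are 22 mm wide; open, the fingers measure 114 mm over their backs; the gripper's body (76 mm by 85 mm) begins 54 mm behind the grasp point. The pads swing forward as they close: fully open they stand 13 mm farther back than shut.
Start: joints at [1.174, 0.628, 0.038, 1.517, -0.027, 0.996, -0.02], TCP at [211.147, -614.764, 250.313] pointing down, gripper open.
Joint ranges: [-3.06, 3.06], [-0.37, 2.12], [-1.25, 1.32], [0.18, 2.47], [-1.1, 4.24], [0.23, 1.98], [-2.94, 2.94]. Speed limits (rad/s): [2.57, 2.57, 3.14, 3.14, 3.14, 3.14, 3.14].

INTERFACE

Orientations are given as [roll, pitch, yaw] about the fixed x, y, z axes, in that order (R = Rz(yaw) Ry(pitch) Rx(roll)).
In Python, from workcell import telemetry, vision, robot gives the robot as it stands.
- The arm moves only by the shell command python3 -m pendant 'ROWS' [FORCE]. ROWS is JSON, a list of rows, each a list of 7 numbers: the shift along the tool's x, y, z as a fraction of full scale, then the turn, a rotation vector about the tool's x, y, z as a fraction of full scale, then the opening, from 0 (shut) to 1 (fully open). In form: [[x, y, z, ax, ay, az, fingers], ...]. A call has 1 to 12 rows; each row is the pose to reach, as a shift and turn from the pose commanded when the call began, along the tool's axes at that moment; what a row does not reach only later rows make up. Full scale, the value 1, is 0.15 m for a shift and 45 degrees for a turn. A row lasts 1/10 s, in which the tool goes at most 50 mm and 8.59 degrees, less where a joint would pass 70% of its speed; a pose out of reach is approached as far as the arm can. A call with a number of a shift or a turn outside -1 to 1 is refused whole. A call with a gripper value outside its range is refused whole. The fingers move at their own pace and stop on an object; FORCE is the grip in N (left out, the last holds). Time passes only in rows, so rows that repeat a pose let the fingers close. It gives the time, the measured TCP pose, the force, the opening and the grip force at its end, in the units of the state.
- telemetry.read_state(): the state, without advancing time (a new reading comes with each control period).
- vision.capture(name): name is "scene" or "top" or "wrist"; returns a dict with "image" (384x512x3 uint8, red, green, blue), "intrinsics" (3x3 intrinsics, pixels), "pose" (4x4, takes a point from camera to world coordinates). Camera axes: x right, y down, z forward; pixel columns grow to the right and rows downward; lengths in mm; the calibration is good to about 2 mm. A picture is of the moment at which its call begins. There is no depth.
- robot.hand_in(): hands the job in; it is judged then, once.
The state is a dict: "clock": time; "joint_positions": joint angles; "qd": joint speeds; "effort": joint torques, N m; "position": TCP position; "tool_rot": TCP orientation; "ft_force": force on the tool from outside, world axes, zero at the start; "ft_torque": the same for the moment, N m; "grip_width": finger opening in mm; "finger_force": force on a finger pad.
Only numpy, scipy, OpenCV 4.12 (cv2) and the standard library are available. Lean on these libraries where they do the work, as an engineer would, in place of code of your own. Each camera call takes 0.05 s, during which the arm holds its last target. There are 200 camera calls.

## Working session

There is one attempt and no reset: what is moved stays moved. The work goes in short steps, Python scripts to look and compute and a shell command to move; the robot and the scene stay as the last step left them, time stands still between calls to the robot, and variables do not carry over. Pictures are saved under pics/ and viewed, at most 10 in all, crops included, and the job is handed in when it is done.

```bash
mkdir -p pics; python3 - <<'E'
from workcell import telemetry, vision
import cv2,numpy as np
s=telemetry.read_state();print(s)
ims=[]
for n in("top","scene"):
    c=vision.capture(n);cv2.imwrite(f"pics/{n}0.png",c["image"][:,:,::-1]);print(n,c["intrinsics"],c["pose"])
E
```

```text
{'clock': 0.0, 'joint_positions': array([ 1.1742241 ,  0.62935129,  0.03841603,  1.51838526, -0.02701556,
        0.99628923, -0.02001927]), 'qd': array([1.09936012e-03, 1.67187301e-03, 1.47401060e-03, 3.71289093e-06,
       7.97395965e-04, 3.69401562e-04, 5.58475601e-04]), 'effort': array([-5.64154307e-04, -5.63392532e+01,  1.22614145e+00, -1.93446708e+01,
        1.10221416e-02,  1.05911450e-02, -3.52813356e-05]), 'position': array([ 210.95467437, -614.18496397,  249.37970841]), 'tool_rot': array([-3.13967646e+00, -2.32628203e-06,  3.30765067e-01]), 'ft_force': array([ 0.02178475, -0.20993757,  0.98894513]), 'ft_torque': array([-0.02406   ,  0.0203141 ,  0.03223461]), 'finger_force': 0.0, 'grip_width': 85.40397595444496}
top [[348.13337717   0.         255.38179549]
 [  0.         348.13337717 189.54259562]
 [  0.           0.           1.        ]] [[ 2.60730141e-02 -9.92074784e-01  1.22913874e-01  3.98092032e+02]
 [-9.99522462e-01 -2.38317591e-02  1.96696756e-02 -5.05038023e+01]
 [-1.65845354e-02 -1.23368026e-01 -9.92222396e-01  1.00720170e+03]
 [ 0.00000000e+00  0.00000000e+00  0.00000000e+00  1.00000000e+00]]
scene [[380.46540903   0.         251.32122586]
 [  0.         380.46540903 189.46454026]
 [  0.           0.           1.        ]] [[ 3.76350781e-01  5.03698766e-01 -7.77590922e-01  1.48731518e+03]
 [ 9.26356986e-01 -1.91061786e-01  3.24589167e-01 -4.52188909e+02]
 [ 1.49272527e-02 -8.42486170e-01 -5.38511124e-01  7.35145870e+02]
 [ 0.00000000e+00  0.00000000e+00  0.00000000e+00  1.00000000e+00]]
```

View pics/top0.png

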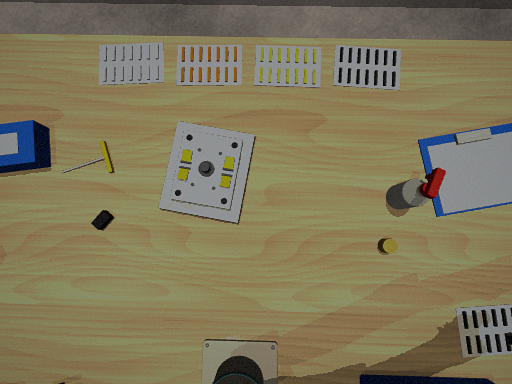

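View pics/scene0.png

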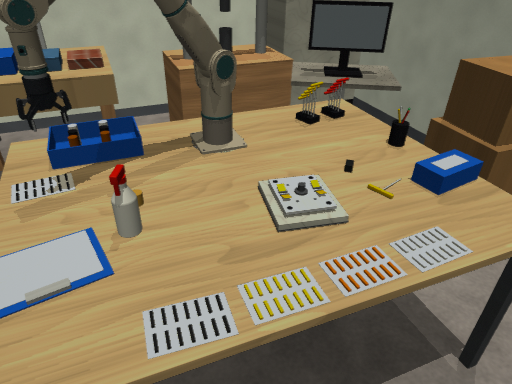

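The top view shows the plate, its stub at about (206,169) and its dots near (190,138), (235,146), (178,192) and (224,201). The shim pairs are at left (187,156)/(183,174) and right (229,162)/(225,181). The sprayer is at about (430,185), between the arm and the plate. The scene view shows the same layout.

```bash
cat > h.py <<'E'
from workcell import telemetry, vision
import cv2,numpy as np
from scipy.spatial.transform import Rotation as R
def ray(c,px,z):
    K,T=c["intrinsics"],c["pose"]
    d=T[:3,:3]@np.linalg.solve(K,[px[0],px[1],1.]);o=T[:3,3]
    return o+d*(z-o[2])/d[2]
def blobs(m,a0,a1):
    n,_,st,ce=cv2.connectedComponentsWithStats(m.astype(np.uint8))
    return [(ce[i],st[i,4]) for i in range(1,n) if a0<=st[i,4]<=a1]
def tool(target):  # world shift to target, in tool axes / full scale
    s=telemetry.read_state();r=R.from_euler('xyz',s["tool_rot"])
    return r.inv().apply(np.array(target)-s["position"])/150
E
python3 - <<'E'
from h import *
c=vision.capture("top");im=c["image"].astype(int);hsv=cv2.cvtColor(c["image"],cv2.COLOR_RGB2HSV)
roi=np.zeros(im.shape[:2],bool);roi[120:225,155:260]=1
for p,a in blobs(roi&(im.sum(2)<200),8,300):print("dark",p.round(1),a,ray(c,p,52).round(1))
for p,a in blobs(roi&(hsv[...,1]>150)&(hsv[...,0]>20)&(hsv[...,0]<35)&(hsv[...,2]>120),30,300):print("yel",p.round(1),a,ray(c,p,60).round(1))
for px,z in(((408,193),100),((435,182),200),((389,246),45)):print(ray(c,px,z).round())
E
```

```text
dark [189.1 137.3] 25 [660.6 159.6  52. ]
dark [245.2 183.9] 107 [531.6  -2.8  52. ]
dark [234.1 144.8] 25 [641.8  31.7  52. ]
dark [185.6 161.9] 18 [589.6 166.   52. ]
dark [205.9 168.6] 144 [572.  108.2  52. ]
dark [184.2 167.5] 16 [573.7 169.   52. ]
dark [227.4 169.2] 17 [571.6  48.1  52. ]
dark [226.1 175. ] 14 [555.2  51.1  52. ]
dark [177.4 192.3] 29 [503.5 184.3  52. ]
dark [223.5 200.7] 30 [483.4  55.6  52. ]
dark [198.5 215.7] 10 [440.3 122.8  52. ]
dark [222.  220.2] 13 [429.7  57.7  52. ]
yel [186.4 154.9] 103 [607.9 162.9  60. ]
yel [228.5 162.3] 100 [589.8  44.8  60. ]
yel [182.4 173.7] 95 [554.7 171.5  60. ]
yel [225.  181.1] 94 [537.   52.6  60. ]
[ 511. -430.  100.]
[ 526. -451.  200.]
[ 372. -398.   45.]
```

```bash
python3 -m pendant '[[0,0,-0.3,0,0,0,0],[0.96,-0.94,-0.3,0,0,0,0],[0.96,-0.94,-0.3,0,0,0,0],[0.96,-0.94,-0.3,0,0,0,0],[0.96,-0.94,-0.3,0,0,0,0],[0.96,-0.94,-0.3,0,0,0,0]]'
python3 -m pendant '[[0.96,-0.94,0,0,0,0,0],[0.96,-0.94,0,0,0,0,0],[0.96,-0.94,0,0,0,0,0],[0.96,-0.94,0,0,0,0,0],[0.96,-0.94,0,0,0,0,0]]'
python3 -m pendant '[[0.96,-0.94,0,0,0,0,0],[0.96,-0.94,0,0,0,0,0],[0.96,-0.94,0,0,0,0,0],[0.96,-0.94,0,0,0,0,0],[0.96,-0.94,0,0,0,0,0]]'
python3 -m pendant '[[0.8,-0.8,0,0,0,0.62,0],[0.8,-0.8,0,0,0,0.62,0],[0.8,-0.8,0,0,0,0.62,0],[0.8,-0.8,0,0,0,0.62,0],[0.8,-0.8,0,0,0,0.62,0],[0.8,-0.8,0,0,0,0.62,0]]'
```

```text
clock: 0.75
position: [305.8, -427.6, 295.3]
tool_rot: [-3.137, -0.003, 0.341]
ft_force: [0.0, -0.1, 0.1]
grip_width: 0.2
finger_force: 0.0
clock: 1.25
position: [395.3, -248.0, 295.4]
tool_rot: [-3.139, -0.003, 0.342]
ft_force: [0.5, -0.9, 1.0]
grip_width: 0.2
finger_force: 0.0
clock: 1.75
position: [485.4, -67.5, 295.4]
tool_rot: [-3.139, -0.004, 0.342]
ft_force: [-0.5, -0.2, -0.7]
grip_width: 0.1
finger_force: 0.0
clock: 2.35
position: [556.7, 76.9, 294.8]
tool_rot: [3.14, 0.001, -0.156]
ft_force: [-0.7, -0.5, -0.2]
grip_width: 0.1
finger_force: 0.0
```

```bash
python3 - <<'E'
from h import *
c=vision.capture("wrist");im=c["image"]
cv2.imwrite("pics/w1.png",im[:,:,::-1]);np.save("w1.npy",c,allow_pickle=True)
print(c["pose"].round(2))
for p,a in blobs(im.astype(int).sum(2)<150,60,5000):print("dark",p.round(1),a,ray(c,p,52).round(1))
E
```

```text
[[-1.6000e-01 -9.4000e-01 -3.1000e-01  6.3527e+02]
 [-9.9000e-01  1.5000e-01  5.0000e-02  6.4580e+01]
 [ 0.0000e+00  3.1000e-01 -9.5000e-01  4.1735e+02]
 [ 0.0000e+00  0.0000e+00  0.0000e+00  1.0000e+00]]
dark [284.8  92.8] 106 [641.8  29.5  52. ]
dark [178.1  93.2] 108 [661.4 157.9  52. ]
dark [ 33.3 158.7] 134 [612.3 363.9  52. ]
dark [188.5 215. ] 70 [503.6 182.2  52. ]
dark [281.6 214.5] 82 [484.2  54.   52. ]
dark [ 73.5 270.1] 740 [444.2 371.4  52. ]
```

View pics/w1.png

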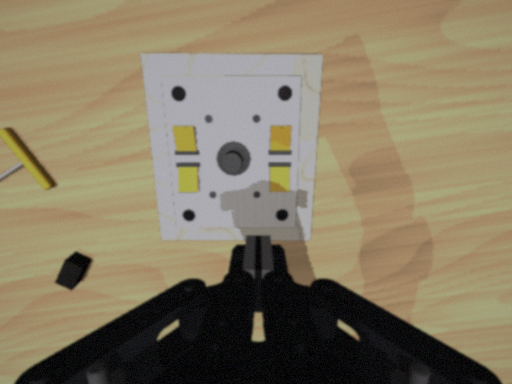

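The wrist view shows the plate's dots at (285,93), (178,93), (188,215) and (282,215). They agree with the top view to about 2 mm, so I'll go above the nearest dot.

```bash
python3 -m pendant '[[-0.44,0.21,0.5,0,0,0,0],[-0.44,0.21,1,0,0,0,0],[-0.44,0.21,1,0,0,0,0],[-0.44,0.21,1,0,0,0,0],[-0.44,0.21,1,0,0,0,0]]'
python3 -m pendant '[[0,0,0.3,0,0,0,0],[0,0,0.44,0,0,0,0],[0,0,0.44,0,0,0,0],[0,0,0.44,0,0,0,0],[0,0,0.44,0,0,0,0]]'
```

```text
clock: 2.9
position: [483.3, 54.2, 143.2]
tool_rot: [3.138, 0.007, -0.159]
ft_force: [0.0, 0.1, 0.3]
grip_width: 0.2
finger_force: 0.0
clock: 3.4
position: [488.4, 57.0, 81.1]
tool_rot: [-3.141, -0.004, -0.157]
ft_force: [0.2, -0.4, 0.5]
grip_width: -0.0
finger_force: 0.0
```

```bash
python3 -m pendant '[[0,0,0.02,0,0,0,0],[0,0,0.04,0,0,0,0],[0,0,0.05,0,0,0,0],[0,0,0.06,0,0,0,0],[0,0,0.06,0,0,0,0]]'
python3 -m pendant '[[0,0,0.007,0,0,0,0],[0,0,0.014,0,0,0,0],[0,0,0.014,0,0,0,0]]'
python3 -m pendant '[[0,0,0.007,0,0,0,0],[0,0,0.014,0,0,0,0],[0,0,0.014,0,0,0,0]]'
```

```text
clock: 3.9
position: [486.9, 57.3, 70.9]
tool_rot: [-3.142, -0.0, -0.156]
ft_force: [-1.3, -0.4, 7.3]
grip_width: -0.2
finger_force: 3.9
clock: 4.2
position: [486.9, 57.3, 70.5]
tool_rot: [-3.141, -0.001, -0.156]
ft_force: [-4.8, -0.6, 28.6]
grip_width: 0.0
finger_force: 14.0
clock: 4.5
position: [486.9, 57.2, 70.2]
tool_rot: [-3.141, -0.002, -0.156]
ft_force: [-9.3, -0.9, 47.6]
grip_width: -0.0
finger_force: 23.9
```

Corner D is firm: hard contact with the tip at 52 mm. Next is corner C.

```bash
python3 -m pendant '[[0,0,-0.12,0,0,0,0],[0,-0.3,-0.12,0,0,0,0],[0,-0.6,-0.12,0,0,0,0],[0,-0.84,-0.12,0,0,0,0],[0,-0.84,-0.09,0,0,0,0],[0,-0.84,-0.06,0,0,0,0],[0,-0.84,-0.06,0,0,0,0],[0,-0.84,-0.06,0,0,0,0]]'
```

```text
clock: 5.3
position: [506.1, 179.7, 74.8]
tool_rot: [3.14, 0.001, -0.159]
ft_force: [0.6, -0.1, -0.1]
grip_width: 0.0
finger_force: 0.0
```

```bash
python3 -m pendant '[[0,0,0.01,0,0,0,0],[0,0,0.02,0,0,0,0],[0,0,0.028,0,0,0,0],[0,0,0.028,0,0,0,0]]'
python3 -m pendant '[[0,0,0.006,0,0,0,0],[0,0,0.006,0,0,0,0],[0,0,0.006,0,0,0,0]]'
```

```text
clock: 5.7
position: [506.5, 181.2, 71.1]
tool_rot: [3.141, -0.0, -0.157]
ft_force: [-0.4, -1.5, 2.5]
grip_width: 0.1
finger_force: 0.9
clock: 6.0
position: [506.5, 181.2, 70.9]
tool_rot: [3.141, -0.0, -0.157]
ft_force: [-1.1, -2.7, 10.2]
grip_width: -0.3
finger_force: 5.0
```

C is firm too. Next is A, travelling above the shims.

```bash
python3 -m pendant '[[0,0,-0.3,0,0,0,0],[0.3,0,-0.3,0,0,0,0],[0.6,0,-0.3,0,0,0,0],[1,0,-0.3,0,0,0,0],[1,0,-0.3,0,0,0,0],[1,0,-0.2,0,0,0,0],[1,0,-0.1,0,0,0,0],[1,0,-0.05,0,0,0,0],[1,0,-0.04,0,0,0,0],[1,0,-0.04,0,0,0,0]]'
```

```text
clock: 7.0
position: [653.4, 158.9, 75.5]
tool_rot: [3.141, 0.002, -0.155]
ft_force: [0.5, 0.4, -0.3]
grip_width: -0.1
finger_force: 0.0
```

```bash
python3 -m pendant '[[0.02,0,0.005,0,0,0,0],[0.02,0,0.015,0,0,0,0],[0.02,0,0.028,0,0,0,0],[0.02,0,0.034,0,0,0,0],[0.02,0,0.034,0,0,0,0]]'
python3 -m pendant '[[0,0,0.006,0,0,0,0],[0,0,0.006,0,0,0,0],[0,0,0.006,0,0,0,0]]'
```

```text
clock: 7.5
position: [657.6, 157.9, 71.1]
tool_rot: [-3.142, -0.0, -0.156]
ft_force: [-1.4, 0.1, 0.6]
grip_width: -0.1
finger_force: 0.5
clock: 7.8
position: [657.5, 157.9, 71.0]
tool_rot: [-3.141, -0.0, -0.156]
ft_force: [-2.0, -0.9, 6.1]
grip_width: -0.2
finger_force: 3.2
```

A holds at 6 N without sinking, so B should be the springy one. I'll press it to confirm, which also completes step 1.

```bash
python3 -m pendant '[[0,0,-0.12,0,0,0,0],[0,0.3,-0.12,0,0,0,0],[0,0.6,-0.12,0,0,0,0],[0,0.84,-0.12,0,0,0,0],[0,0.84,-0.09,0,0,0,0],[0,0.84,-0.04,0,0,0,0],[0,0.84,-0.04,0,0,0,0],[0,0.84,-0.04,0,0,0,0]]'
python3 -m pendant '[[0,0,0.01,0,0,0,0],[0,0,0.02,0,0,0,0],[0,0,0.034,0,0,0,0],[0,0,0.044,0,0,0,0],[0,0,0.044,0,0,0,0]]'
python3 -m pendant '[[0,0,0.008,0,0,0,0],[0,0,0.016,0,0,0,0],[0,0,0.02,0,0,0,0],[0,0,0.02,0,0,0,0]]'
```

```text
clock: 8.6
position: [637.8, 35.6, 75.5]
tool_rot: [-3.141, 0.001, -0.154]
ft_force: [-0.5, 0.1, -0.4]
grip_width: 0.1
finger_force: 0.0
clock: 9.1
position: [638.2, 33.7, 69.5]
tool_rot: [-3.141, -0.0, -0.156]
ft_force: [-0.1, 0.3, 1.3]
grip_width: -0.2
finger_force: 0.8
clock: 9.5
position: [638.3, 33.5, 66.6]
tool_rot: [-3.141, -0.001, -0.156]
ft_force: [0.8, 0.3, 3.9]
grip_width: -0.2
finger_force: 1.5
```

It sinks: corner B is about 4.4 mm down at 4 N. I'll hold it slightly lower, then lift and move over shim B.

```bash
python3 -m pendant '[[0,0,0.006,0,0,0,0],[0,0,0.006,0,0,0,0],[0,0,0.006,0,0,0,0]]'
python3 -m pendant '[[0,0,-0.1,0,0,0,0],[0,0,-0.27,0,0,0,0],[0,0,-0.27,0,0,0,0],[-0.15,-0.015,-0.27,0,0,0,0],[-0.26,-0.015,-0.27,0,0,0,0],[-0.26,-0.015,-0.27,0,0,0,0],[-0.26,-0.015,-0.24,0,0,0,0],[-0.26,-0.015,-0.22,0,0,0,0],[-0.26,-0.015,-0.22,0,0,0,0]]'
python3 - <<'E'
from h import *
c=vision.capture("wrist");cv2.imwrite("pics/w2.png",c["image"][:,:,::-1])
print(telemetry.read_state()["position"])
E
```

```text
clock: 9.8
position: [638.3, 33.5, 66.3]
tool_rot: [-3.141, -0.001, -0.156]
ft_force: [-0.6, 0.4, 7.5]
grip_width: -0.1
finger_force: 3.6
clock: 10.7
position: [600.1, 41.3, 97.8]
tool_rot: [3.141, 0.0, -0.157]
ft_force: [-0.1, -0.3, -0.3]
grip_width: 0.1
finger_force: 0.0
[600.08291943  41.40063738  97.94888917]
```

View pics/w2.png

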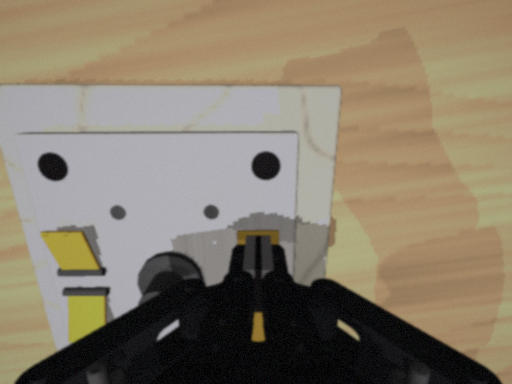

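The wrist view shows the closed fingers at (258,240), centred over shim B, with the shim's free end just visible beyond them. Pressing down.

```bash
python3 -m pendant '[[0,0,0.05,0,0,0,0],[0,0,0.08,0,0,0,0],[0,0,0.09,0,0,0,0],[0,0,0.1,0,0,0,0],[0,0,0.11,0,0,0,0],[0,0,0.12,0,0,0,0],[0,0,0.13,0,0,0,0],[0,0,0.13,0,0,0,0]]'
python3 -m pendant '[[0,0,0.01,0,0,0,0],[0,0,0.02,0,0,0,0],[0,0,0.03,0,0,0,0],[0,0,0.04,0,0,0,0],[0,0,0.04,0,0,0,0]]'
```

```text
clock: 11.55
position: [600.5, 41.1, 79.3]
tool_rot: [3.141, -0.002, -0.157]
ft_force: [0.8, -2.3, 3.9]
grip_width: 0.1
finger_force: 2.0
clock: 12.05
position: [601.2, 41.2, 73.4]
tool_rot: [-3.141, -0.003, -0.157]
ft_force: [2.6, -3.2, 6.0]
grip_width: 0.3
finger_force: 3.0
```

```bash
python3 -m pendant '[[0,0,0.007,0,0,0,0],[0,0,0.014,0,0,0,0],[0,0,0.02,0,0,0,0],[0,0,0.02,0,0,0,0],[0,0,0.02,0,0,0,0]]'
python3 -m pendant '[[0,0,0.007,0,0,0,0],[0,0,0.007,0,0,0,0],[0,0,0.007,0,0,0,0]]'
```

```text
clock: 12.55
position: [601.4, 41.2, 71.0]
tool_rot: [-3.141, -0.004, -0.157]
ft_force: [2.3, -4.0, 8.7]
grip_width: 0.1
finger_force: 4.5
clock: 12.85
position: [601.5, 41.2, 70.5]
tool_rot: [-3.141, -0.004, -0.157]
ft_force: [1.4, -3.6, 12.7]
grip_width: -0.0
finger_force: 6.6
```

```bash
python3 -m pendant '[[0,0,0.006,0,0,0,0],[0,0,0.006,0,0,0,0],[0,0,0.006,0,0,0,0],[0,0,0.006,0,0,0,0],[0,0,0.006,0,0,0,0]]'
python3 - <<'E'
from h import *
c=vision.capture("scene");s=c["image"]
cv2.imwrite("pics/s2.png",cv2.resize(s[150:240,240:360,::-1],None,fx=6,fy=6))
E
```

```text
clock: 13.35
position: [601.5, 41.2, 70.3]
tool_rot: [-3.141, -0.004, -0.157]
ft_force: [-0.4, -4.2, 18.5]
grip_width: -0.1
finger_force: 9.1
```

View pics/s2.png

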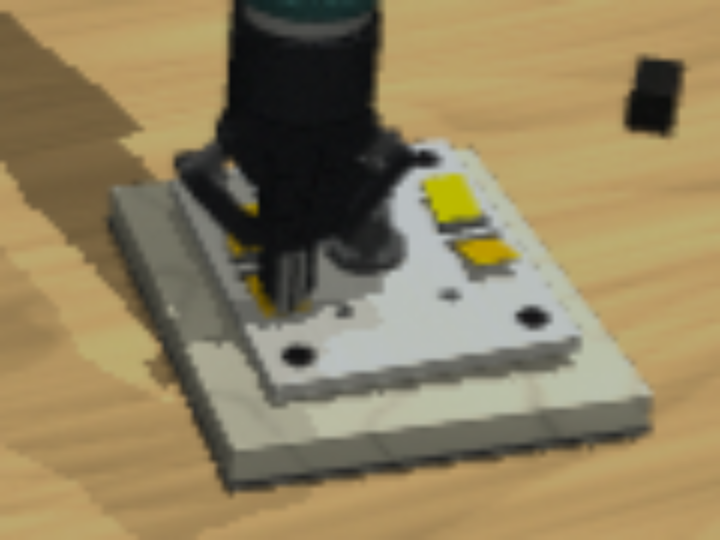

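The crop shows the fingers at about (285,290) holding shim B flat, with the corner near (297,355) down and the other shims up. The 18.5 N push is steady against the stop, so I'm handing in.

```bash
python3 -c "
from workcell import robot;print(robot.hand_in())"
```

```text
the job is handed in; nothing more can be done
None
```

I found corner B (+x, −y, taking plate +x as pointing away from the robot) to be the one that rocks: it sank about 4.4 mm at 4 N while the other three stayed firm. I handed in with its shim pressed flat under about 18 N, the corner down and the other shims up; the hand-in returned no verdict.

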